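# Seat a wear plate in its spring-clip bracket

## Task

The dumbbell rest is missing its wear plate: pick the loose steel plate up by its rubber rib and slide its two ears down into the two slots of the bracket, past the spring clips, until it sits fully home and flat on the bed, then let go of it. The slotted carrier may be bolted anywhere along a two-centimetre adjustment across its base, so feel for the slots and press the plate home gently, with no more than about 40 N of push. Leave the other gear where it is.

Things in the scene. Friction and masses are not known exactly. Their poses are not given: they have to be found in the camera images.
- plate_rib (a point): Centre of the black rubber rib on the loose wear plate; grip here. Rib 14 thick (x), 50 long (y), 30 mm high, on a flat steel plate 60 (x) x 90 (y) x 8 mm. At each y end an ear 20 wide (x), 15 long (y), 8 thick; 120 mm over both ears. This point is 23 mm above the plate's underside. x across, y along rib, z up. Lies flat on the ledge, rib up. Either end fits either slot. 0.18 to 0.33 kg.
- bracket: Fixed bracket: dark steel base 120 (x: -40 to +80) x 200 (y) x 6 mm, origin on its underside, z up. An aluminium carrier 60 (x) x 163 mm (y) with bed and slots is bolted on it through slotted holes: centred in y, its middle is anywhere from x = +4 to +24 mm; no listed pose shows where. It stands on rubber pads that give downwards only, 8 N per mm up to 3.5 mm, then hard.
- bed_back (a point): Where the centre of the bed's top would be at x = 0, 24 mm above the bracket's origin; the real bed is 4 to 24 mm further in +x, with the carrier. Bed 60 (x) x 92 mm (y). Seated, the plate's y lies along the bracket's y and its underside rests flat on it, so the rib centre is 47 mm above the bracket's origin, and the clips snap over the ears' top edges and hold it down.
- slot_a (a point): The mouth of the slot (at x = 0) at the bracket's +y end, 54.5 mm from the middle, at the block tops (50 mm above the bracket's origin); the real slot is 4 to 24 mm further in +x. Slot 23 mm wide (x) for the 20 mm ear, open on top and towards the bed. The two end blocks stand 95 mm apart for the 90 mm plate body.
- slot_b (a point): The same at the -y end. Each slot has a rounded sprung steel clip at its outer end. An ear goes down freely for 6 mm below the block tops; with the plate's underside about 43 mm above the bracket's origin it meets the clips, and both together resist with about 5 to 15 N until the ears have passed; then, some 4 mm above home, they pull it down with about 7 N. Pushed off-centre or held loosely, one end may go home first: press the other.
Not all that is in view belongs to the job. Leave any green or red look-alike of the part that bears plate_rib alone.

How it is judged:
By the outcome, as a careful person would: the job done as asked, in the order asked, and still so for the second after the job is handed in, with the robot touching nothing.
It also fails if it takes over 64 s, if anything falls off the work surface, if the arm or the gripper's body presses on something with over 40 N, if the wrist force passes 120 N, or if a joint passes its speed limit or range.

## Robot

A 6-joint arm with a two-finger parallel gripper is mounted at the origin on the work surface. World frame = base frame: x ahead of the robot, y to its left, z up, the work surface at z = 0. Lengths are in m, angles in rad, forces in N, time in s.
With the tool pointing down it reaches from about 0.275 to 0.775 m from the base axis. Payload 14.6 kg.
Tool frame: the origin (TCP) lies on the centre line of the jaws, within the pads' length; the fingertips stand 14 mm ahead of it and the grasp point (between the pads) lies 5 mm behind it; y points along the fingers, z is the direction in which the jaws open and shut, and the axes are right-handed (so a half turn about y gives the same grasp; the last joint's range is limited). The gripper opens to 85 mm and grips with 20 to 120 N. Pads are 22 mm wide; open, the fingers measure 114 mm over their backs; the gripper's body (76 mm by 85 mm) begins 54 mm behind the grasp point. The pads swing forward as they close: fully open they stand 13 mm farther back than shut.
Start: joints at [-0.155, 0.263, -0.048, 1.259, 0, 1.415], TCP at [0.525, -0, 0.245] pointing down, gripper open.
Joint ranges: [-2.65, 2.65], [-0.89, 1.7], [-1.18, 1.37], [-2.13, 2.11], [-1.35, 1.29], [-3.14, 3.14]. Speed limits (rad/s): [1.89, 1.89, 2.57, 2.79, 3.14, 3.14].

## Interface

Orientations are given as a rotation vector (axis times angle).
In Python, from workcell import bot, viewer gives the robot as it stands. The module is installed in compiled form; this text tells all that it offers. Calls block until the motion is done:
- bot.goto(position, orientation): joint-space move of the TCP to a pose.
- bot.move_straight(position, frame=None, speed=0.15, f_stop=None): straight line of the TCP; frame=None keeps the orientation; speed is the mean speed in m/s. With f_stop (N) it stops when the force on the tool has changed by that much, and returns True; else False.
- bot.move_j(angles): joint-space move.
- bot.gripper_to(opening, effort=None): finger opening in m; effort is the grip in N (None keeps the last); returns when the fingers have stopped.
- bot.hold(seconds).
- bot.solve_ik(position, orientation): joint angles nearest the present ones, or None.
- viewer.grab_frame(name): name is "scene" or "side" or "wrist"; returns the picture (480x640x3 uint8, red, green, blue); there is no depth.
- viewer.camera_params(name): a dict with "fx", "fy", "cx", "cy" (pixels), "world_to_cam" (4x4, takes a point from world to camera coordinates); the wrist camera has in their place "T_tool_cam" (4x4, takes a point from camera to tool coordinates, whose origin is the TCP and whose axes are the tool frame's). Camera axes: x right, y down, z forward; pixel columns grow to the right and rows downward; lengths in m; the calibration is good to about 2 mm. A picture is of the moment at which its call begins: read the wrist's pose just before it. camera_params takes no time and is no camera call.
A pose or a line that the arm cannot do raises bot.PlanningError and nothing moves.
- bot.hand_in(): hands the job in, once; it reports no verdict.
Trained networks look in the newest picture that a camera, given by its name, has taken for a name from the list of things; names that differ only in an ending like _2 or _b are one class to them, and where a whole thing is asked for, a point or a joint stands for the part that bears it (a point fixed in the world has none). Each returns a list of dicts, best first, with "conf" (0 to 1); they miss things now and then, are a little off and sometimes report something else, mostly with a low value. They report only what shows in the picture. A call takes as long as a camera call. They do not tell look-alikes from the thing itself.
- viewer.find_in(camera, name): "uv" ([column, row] in pixels, amid what is visible of it).
- viewer.cut_out(camera, name): "pixels" (480x640 bool, what is visible of it) and "uv" ([column, row] in pixels, amid what is visible of it).
- viewer.mark_of(camera, name): "uv" ([column, row] in pixels: a listed point, or the origin of a listed thing).
Readings, each from a call of its own:
- bot.read_clock(): time.
- bot.read_qpos(): joint angles.
- bot.read_qvel(): joint speeds.
- bot.read_effort(): joint torques, N m.
- bot.read_tool_pos(): TCP position.
- bot.read_ee_rot(): TCP orientation.
- bot.read_wrist_force(): force on the tool from outside, world axes, zero at the start.
- bot.read_wrist_torque(): the same for the moment, N m.
- bot.read_gripper_width(): finger opening in m.
Only numpy, scipy, OpenCV 4.12 (cv2) and the standard library are available. Lean on these libraries where they do the work, as an engineer would, in place of code of your own. Each camera call takes 0.05 s, during which the arm holds its last target.

## Working session

There is one attempt and no reset: what is moved stays moved. The work goes in short steps, each a Python script; the robot and the scene stay as the last script left them, time stands still between calls to the robot, and variables do not carry over. Pictures are saved under pics/ and viewed, and the job is handed in when it is done.

```bash
mkdir -p pics
cat > h.py <<'E'
import numpy as np,cv2
from workcell import bot,viewer
def save(name,im): cv2.imwrite('pics/'+name+'.png',im[:,:,::-1])
E
python3 - <<'E'
from h import *
np.set_printoptions(precision=4,suppress=True)
print(bot.read_clock(),bot.read_tool_pos(),bot.read_ee_rot())
for c in ['scene','side','wrist']:
    save('a_'+c,viewer.grab_frame(c)); print(c,viewer.camera_params(c))
    for n in ['plate_rib','bracket','bed_back','slot_a']:
        print(n,[(np.round(d['uv'],1),round(d['conf'],2)) for d in viewer.mark_of(c,n)])
print(bot.read_clock())
E
```

```text
0.0 [0.5247 0.     0.2448] [-1.2099  1.2101 -1.2085]
scene {'fx': 615.0658941246628, 'fy': 615.0658941246628, 'cx': 319.6060711348448, 'cy': 256.0796431425188, 'world_to_cam': array([[-0.3656,  0.9308,  0.0026,  0.1128],
       [ 0.7802,  0.308 , -0.5445, -0.4276],
       [-0.5076, -0.1971, -0.8387,  1.4282],
       [ 0.    ,  0.    ,  0.    ,  1.    ]])}
plate_rib [(array([482.3, 317. ]), 0.9), (array([411.2, 253.9]), 0.89), (array([386.9, 310.4]), 0.66)]
bracket [(array([180.3, 247.4]), 0.83)]
bed_back [(array([175.2, 242.5]), 0.72)]
slot_a [(array([196.3, 246.7]), 0.9), (array([152.2, 218.4]), 0.56)]
side {'fx': 620.5791321438724, 'fy': 620.5791321438724, 'cx': 324.1088000768535, 'cy': 233.3191904548468, 'world_to_cam': array([[ 0.9564, -0.2913, -0.0224, -0.4796],
       [-0.1608, -0.4608, -0.8728,  0.1733],
       [ 0.244 ,  0.8383, -0.4875,  0.9428],
       [ 0.    ,  0.    ,  0.    ,  1.    ]])}
plate_rib [(array([272.3, 216.6]), 0.91), (array([334.4, 210.2]), 0.74), (array([290.8, 183.9]), 0.61)]
bracket [(array([410.6, 337.7]), 0.73)]
bed_back [(array([413.9, 321.1]), 0.91)]
slot_a [(array([424.5, 331. ]), 0.94), (array([407.9, 290.7]), 0.85)]
wrist {'fx': 400.63115308476756, 'fy': 400.63115308476756, 'cx': 319.74569137051617, 'cy': 236.67137013505783, 'T_tool_cam': array([[ 0.0007,  0.9521,  0.3058, -0.0788],
       [-0.0004, -0.3058,  0.9521, -0.1286],
       [ 1.    , -0.0008,  0.0002, -0.0006],
       [ 0.    ,  0.    ,  0.    ,  1.    ]])}
plate_rib []
bracket [(array([382. , 352.5]), 0.75)]
bed_back [(array([384.4, 365. ]), 0.91)]
slot_a [(array([408.4, 331.3]), 0.87), (array([373.5, 423.7]), 0.68)]
0.75
```

View pics/a_scene.png

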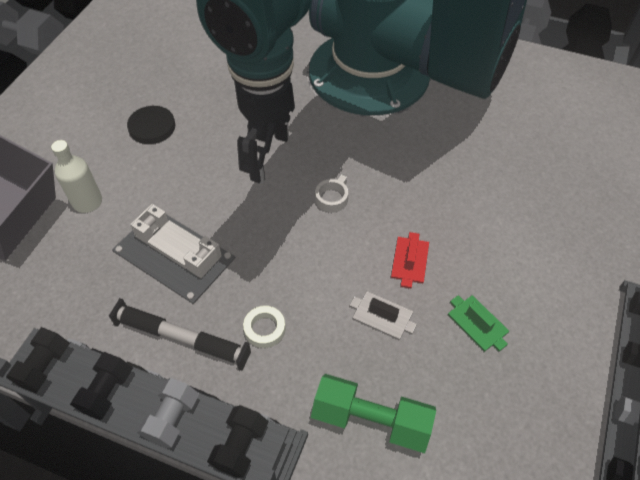

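View pics/a_side.png

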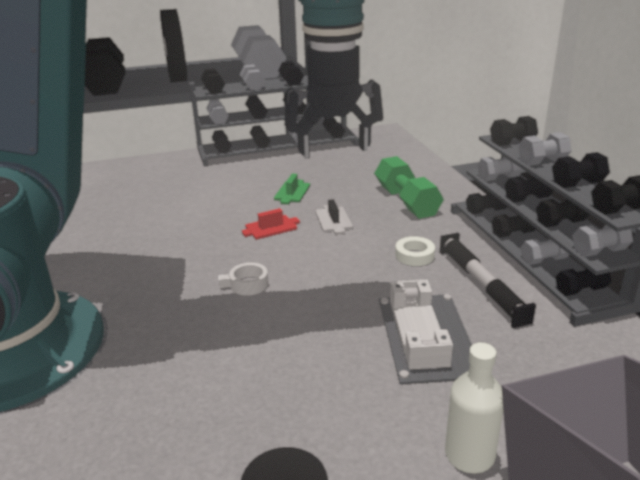

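View pics/a_wrist.png

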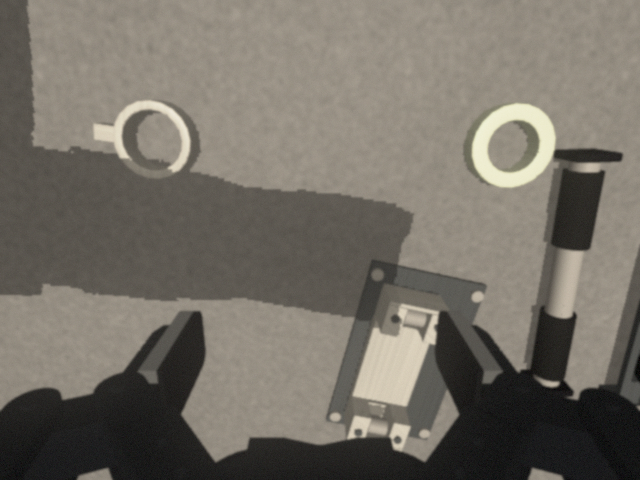

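The loose grey plate shows in scene at (387,310) and in side at (334,210). The red and green plates are look-alikes. The bracket is at scene (180,247) and side (411,338).

```bash
cat >> h.py <<'E'
from scipy.spatial.transform import Rotation as R
np.set_printoptions(precision=4,suppress=True)
def wcam(pose=None):
    p=viewer.camera_params('wrist')
    if pose is None: pose=(bot.read_tool_pos(),bot.read_ee_rot())
    T=np.eye(4);T[:3,:3]=R.from_rotvec(pose[1]).as_matrix();T[:3,3]=pose[0]
    p['world_to_cam']=np.linalg.inv(T@p['T_tool_cam']);return p
def cam(c): return wcam() if c=='wrist' else viewer.camera_params(c)
def P(p): return np.array([[p['fx'],0,p['cx']],[0,p['fy'],p['cy']],[0,0,1]])@p['world_to_cam'][:3]
def tri(obs):
    A=[]
    for p,uv in obs:
        M=P(p);A+=[(uv[0]*M[2]-M[0])/p['fx'],(uv[1]*M[2]-M[1])/p['fx']]
    x=np.linalg.svd(np.array(A))[2][-1];x=x[:3]/x[3]
    e=[proj(p,x)-uv for p,uv in obs]
    return x,np.round(e,1)
def proj(p,x):
    q=P(p)@np.append(x,1);return q[:2]/q[2]
def onz(p,uv,z):
    M=P(p);A=np.array([uv[0]*M[2]-M[0],uv[1]*M[2]-M[1]])
    b=-A[:,3]-A[:,2]*z
    return np.append(np.linalg.solve(A[:,:2],b),z)
E
python3 - <<'E'
from h import *
s,d,w=cam('scene'),cam('side'),cam('wrist')
print('R',R.from_rotvec(bot.read_ee_rot()).as_matrix())
print('rib',tri([(s,(386.9,310.4)),(d,(334.4,210.2))]))
print('brk',tri([(s,(180.3,247.4)),(d,(410.6,337.7)),(w,(382,352.5))]))
print('bed',tri([(s,(175.2,242.5)),(d,(413.9,321.1)),(w,(384.4,365))]))
for a,b,c in [((196.3,246.7),(407.9,290.7),(408.4,331.3)),((152.2,218.4),(424.5,331),(373.5,423.7))]:
    print('slot',tri([(s,a),(d,b),(w,c)]), tri([(s,a),(d,b)])[0])
# base corners/screws from wrist view at z=.006
for n,uv in dict(tl=(377,274),tr=(478,297),bl=(335,417),br=(424,435)).items(): print(n,onz(w,uv,.008))
E
```

```text
R [[ 0.     -0.0001  1.    ]
 [-1.     -0.      0.    ]
 [ 0.     -1.     -0.0001]]
rib (array([0.593 , 0.2346, 0.0212]), array([[-1.1,  1.1],
       [-1.2, -0.6]]))
brk (array([ 0.5906, -0.1716, -0.0016]), array([[ 0.4, -1.3],
       [ 2.4,  0. ],
       [-1.1, -1.8]]))
bed (array([ 0.5942, -0.1706,  0.0247]), array([[ 2.4, -2.6],
       [ 1.9,  2. ],
       [ 3.8, -0.3]]))
slot (array([ 0.6057, -0.1191,  0.0471]), array([[ 1.2, -0.3],
       [ 1.6,  0.1],
       [-1. ,  0.6]])) [ 0.605  -0.1197  0.0472]
slot (array([ 0.581 , -0.2232,  0.05  ]), array([[ 1. , -0.4],
       [-0.9,  1.2],
       [ 3. ,  1.3]])) [ 0.5829 -0.2233  0.0516]
tl [ 0.581  -0.0776  0.008 ]
tr [ 0.6839 -0.1028  0.008 ]
bl [ 0.5414 -0.2511  0.008 ]
br [ 0.6432 -0.2765  0.008 ]
```

Run:
```python
from h import *
rot=bot.read_ee_rot()
import pickle
L={}
def shot(n):
    c=wcam(); im=viewer.grab_frame('wrist'); save(n,im); L[n]=c
bot.goto([0.615,-0.13,0.22],rot); shot('b1')
print(bot.read_clock())
bot.goto([0.56,-0.17,0.18],rot); shot('b2')
print(bot.read_clock())
bot.goto([0.593,0.22,0.20],rot); shot('p1')
for n in ['plate_rib']:
    print(n,[(np.round(d['uv'],1),round(d['conf'],2)) for d in viewer.mark_of('wrist',n)])
bot.goto([0.56,0.28,0.20],rot); shot('p2')
print(n,[(np.round(d['uv'],1),round(d['conf'],2)) for d in viewer.mark_of('wrist',n)])
pickle.dump(L,open('L.pkl','wb'))
print(bot.read_clock())
```

```text
1.4833
1.95
plate_rib [(array([146.8, 188.9]), 0.92), (array([323.2, 200.4]), 0.62)]
plate_rib [(array([362.6, 273.3]), 0.84), (array([198.4, 258.4]), 0.67)]
3.9833
```

View pics/b1.png

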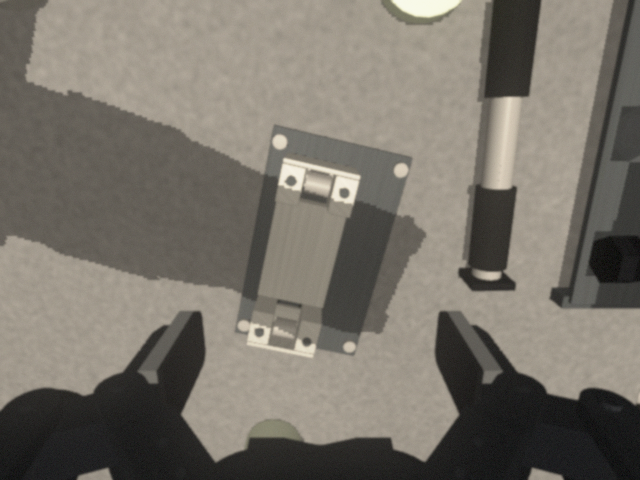

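View pics/b2.png

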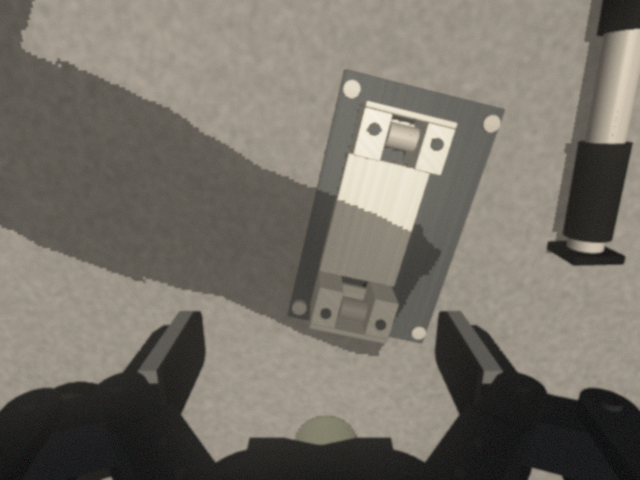

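View pics/p1.png

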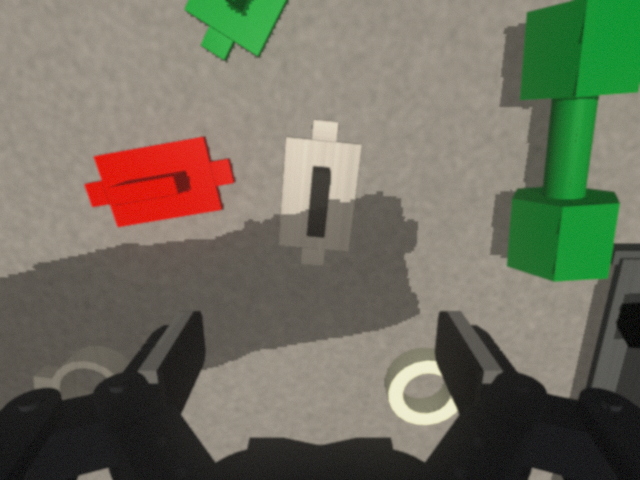

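View pics/p2.png

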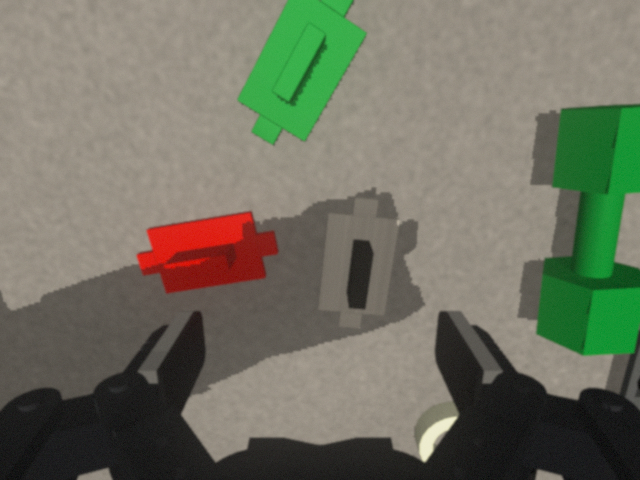

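In b1 and b2 the carrier is visible on the base, slot centres near (403,135) and (352,308) in b2. In p1 the plate's ears are at (325,130) and (313,257), with the rib around (319,201). I'll zoom in to get exact pixels.

Run:
```python
import cv2,numpy as np
def crop(n,x0,y0,x1,y1,s=3):
    im=cv2.imread(f'pics/{n}.png')[y0:y1,x0:x1]
    im=cv2.convertScaleAbs(cv2.resize(im,None,fx=s,fy=s,interpolation=cv2.INTER_CUBIC),alpha=1.2)
    for x in range((x0+19)//20*20,x1,20): cv2.putText(im,str(x),((x-x0)*s,8),0,.3,(0,255,255),1); cv2.line(im,((x-x0)*s,8),((x-x0)*s,14),(0,255,255),1)
    for y in range((y0+19)//20*20,y1,20): cv2.putText(im,str(y),(0,(y-y0)*s),0,.3,(0,255,255),1); cv2.line(im,(18,(y-y0)*s),(26,(y-y0)*s),(0,255,255),1)
    return im
cv2.imwrite('pics/c_b2.png',crop('b2',280,60,520,250))
cv2.imwrite('pics/c_b2b.png',crop('b2',280,200,480,370))
cv2.imwrite('pics/c_b1.png',crop('b1',225,120,425,365,s=2))
cv2.imwrite('pics/c_p.png',np.hstack([crop('p1',265,110,380,280),crop('p2',305,190,430,360)]))
```

```text
(no output)
```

View pics/c_b2.png

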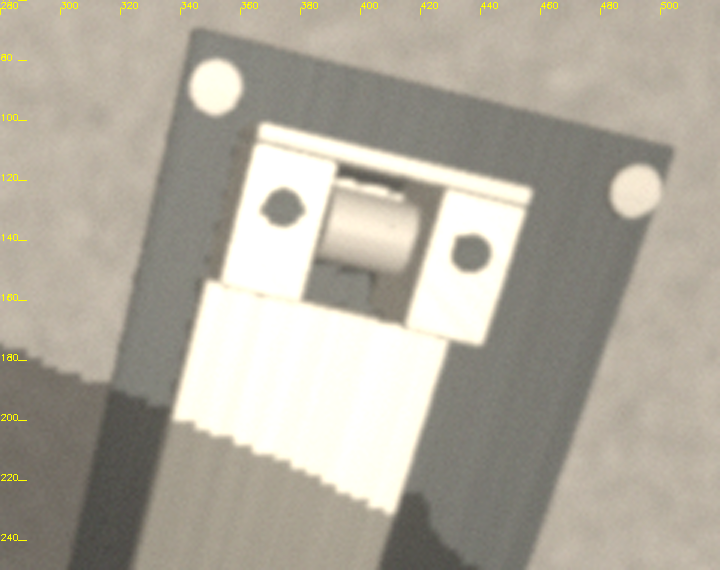

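View pics/c_b2b.png

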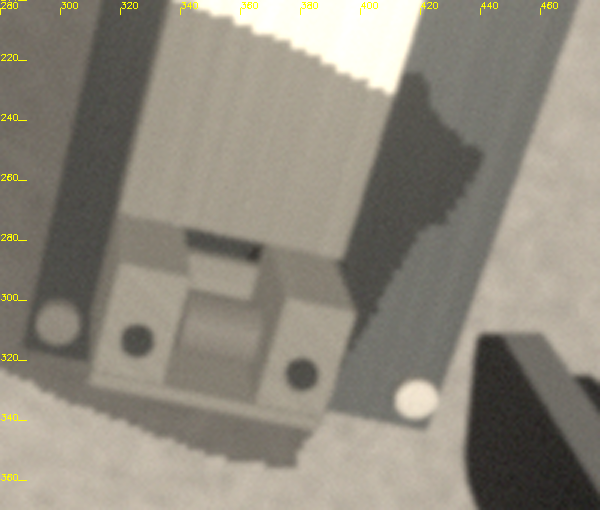

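View pics/c_b1.png

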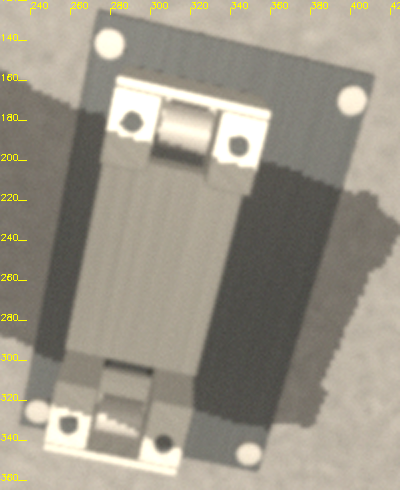

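View pics/c_p.png

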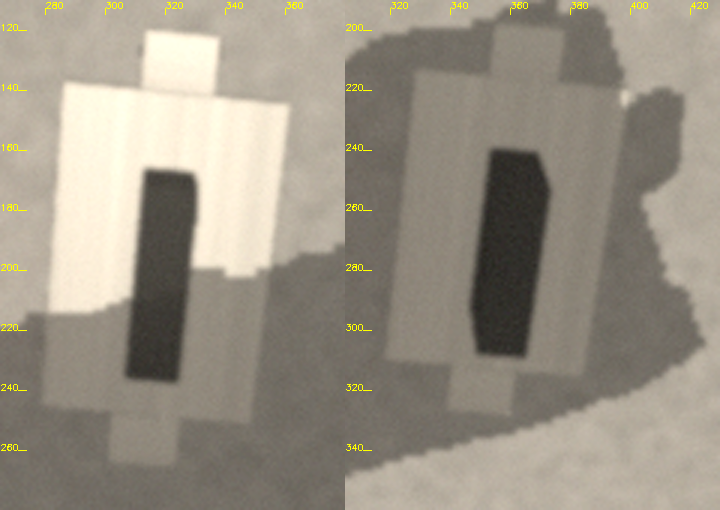

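```bash
cat > fit.py <<'E'
from h import *
import pickle
from scipy.optimize import least_squares
L=pickle.load(open('L.pkl','rb'))
pl={'p1':[(286,137.3),(361.3,145),(279,245),(348.7,251.3),(325.5,121.3),(312.3,264.7)],
'p2':[(327.7,213.3),(399,220),(318.7,310),(384.7,315),(366.5,199.3),(350.3,327.5)]}
mp=np.array([(-30,45,0),(30,45,0),(-30,-45,0),(30,-45,0),(0,60,0),(0,-60,0)])/1e3
def W(v,m):
    c,s=np.cos(v[2]),np.sin(v[2]); return np.array([v[0]+c*m[0]-s*m[1],v[1]+s*m[0]+c*m[1],v[3]+m[2]])
def f(v): return np.concatenate([proj(L[n],W(v,m))-uv for n in pl for m,uv in zip(mp,pl[n])])
r=least_squares(f,[.593,.235,0,.008]); print('plate x y yaw ztop',r.x,'\n',r.fun.reshape(-1,2).round(1).tolist())
bc={'b1':[(274,125),(412,157),(235,332.5),(355,355.5)],'b2':[(343.3,69.3),(504.3,109.3),(288.3,315.7),(422.7,343)]}
hm={'b1':[(317.75,186.75),(283.25,336.75)],'b2':[(405.7,136.7),(353.2,319)]}
sl={'b2':[(397.95,164.6),(359.25,295.9)]}
mb=np.array([(-40,100,6),(80,100,6),(-40,-100,6),(80,-100,6)])/1e3
def g(v):
    o=[proj(L[n],W(v,m))-uv for n in bc for m,uv in zip(mb,bc[n])]
    o+=[proj(L[n],W(v,(v[4],s*v[5],.05)))-uv for n in hm for s,uv in zip((1,-1),hm[n])]
    o+=[proj(L[n],W(v,(v[4],s*v[6],.05)))-uv for n in sl for s,uv in zip((1,-1),sl[n])]
    return np.concatenate(o)
r=least_squares(g,[.591,-.172,-.23,0,.014,.06,.0475]); print('brk x y yaw z c h i',r.x,'\n',r.fun.reshape(-1,2).round(1).tolist())
def g2(v): return g(np.append(np.append(v[:3],0),v[3:]))
r=least_squares(g2,[.591,-.172,-.23,.014,.06,.0475]); print('z=0:',r.x,W(np.append(r.x[:3],0),(r.x[3],0,.024)),'\n',r.fun.reshape(-1,2).round(1).tolist())
E
python3 fit.py
```

```text
plate x y yaw ztop [ 0.592   0.2281 -0.0906  0.0055] 
 [[-0.3, 0.4], [0.3, -0.3], [0.1, 0.7], [0.3, 0.3], [0.0, 0.1], [0.3, 0.2], [0.4, -0.1], [0.5, -0.5], [-0.3, -0.2], [-0.3, 0.2], [-0.4, -0.5], [-0.7, -0.4]]
brk x y yaw z c h i [ 0.5927 -0.1713 -0.2237 -0.0017  0.0056  0.0665  0.0482] 
 [[-0.7, 0.2], [0.4, 0.6], [0.2, -0.1], [-0.7, 0.2], [0.6, 0.3], [0.2, -0.2], [-0.4, 0.5], [-0.2, 0.2], [0.2, -0.5], [0.6, -0.2], [-0.4, -0.5], [0.4, -0.6], [-0.7, -0.0], [0.6, 0.4]]
z=0: [ 0.5925 -0.1709 -0.2237  0.0056  0.0661  0.0479] [ 0.598  -0.1721  0.024 ] 
 [[-1.2, -0.2], [0.7, 0.3], [-0.4, 0.4], [-0.7, 0.9], [0.5, -0.6], [1.1, -0.9], [-0.8, 1.0], [0.1, 0.9], [-0.2, -0.2], [0.3, 0.0], [-0.3, -0.4], [0.4, -0.4], [-0.6, 0.1], [0.7, 0.5]]
```

Both fits are consistent, with residuals under 1 px and heights within about 2 mm of nominal. Next I grasp the plate.

```bash
cat >> h.py <<'E'
R0=np.array([[0,0,1.],[-1,0,0],[0,-1,0]])
def ori(yaw): return (R.from_euler('z',yaw)*R.from_matrix(R0)).as_rotvec()
E
python3 - <<'E'
from h import *
import pickle
o=ori(-0.0906); x,y=.592,.2285
bot.gripper_to(0.05)
bot.goto([x,y,0.11],o)
print(bot.read_wrist_force())
print('stop',bot.move_straight([x,y,0.0275],speed=.1,f_stop=8),bot.read_tool_pos())
bot.gripper_to(0.0,effort=100)
print('w',bot.read_gripper_width(),bot.read_wrist_force(),bot.read_tool_pos())
bot.move_straight([x,y,0.16],speed=.15)
bot.hold(.2)
print(bot.read_wrist_force(),bot.read_wrist_torque(),bot.read_gripper_width())
c=wcam(); save('g1',viewer.grab_frame('wrist')); pickle.dump(c,open('g1.pkl','wb'))
save('g1s',viewer.grab_frame('side'))
print(bot.read_clock())
E
```

```text
[-0.2276  0.7849  1.9841]
stop False [0.5924 0.2287 0.0282]
w 0.011997345280353969 [-2.1911 -0.0532  6.7187] [0.5923 0.2286 0.0282]
[ 0.2534  0.1949 -2.319 ] [-0.0068 -0.0164  0.0022] 0.012065218185668785
7.6667
```

View pics/g1.png

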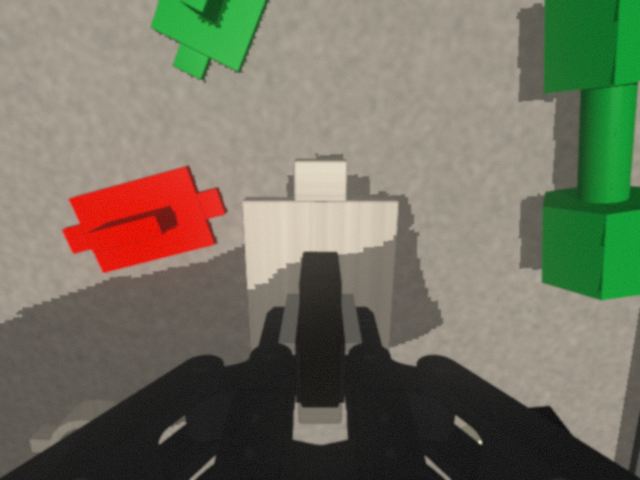

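View pics/g1s.png

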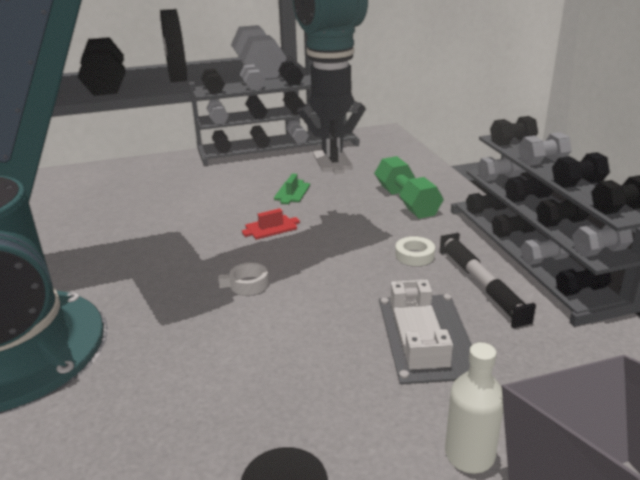

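The plate is held by the rib. The visible ear spans (295–346,160) and the plate's front corners are (244,202) and (398,203).

Run:
```python
from h import *
import cv2
p=viewer.camera_params('wrist');T=p['T_tool_cam']
def bp(uv,ty):
    d=T[:3,:3]@np.array([(uv[0]-p['cx'])/p['fx'],(uv[1]-p['cy'])/p['fy'],1]); o=T[:3,3]
    return o+d*(ty-o[1])/d[1]
for uv in [(244,202),(398,203),(250.5,345),(391.5,345),(295,160),(346,161),(295,200),(347,200)]: print(uv,bp(uv,.0202))
im=cv2.imread('pics/g1.png')[145:355,230:410]; cv2.imwrite('pics/g1c.png',cv2.resize(im,None,fx=2.8,fy=2.8,interpolation=cv2.INTER_CUBIC))
```

```text
(244, 202) [-0.0448  0.0202 -0.0293]
(398, 203) [-0.0443  0.0202  0.0291]
(250.5, 345) [ 0.0177  0.0202 -0.0302]
(391.5, 345) [0.0177 0.0202 0.03  ]
(295, 160) [-0.0605  0.0202 -0.0097]
(346, 161) [-0.0601  0.0202  0.0091]
(295, 200) [-0.0455  0.0202 -0.01  ]
(347, 200) [-0.0455  0.0202  0.0097]
```

View pics/g1c.png

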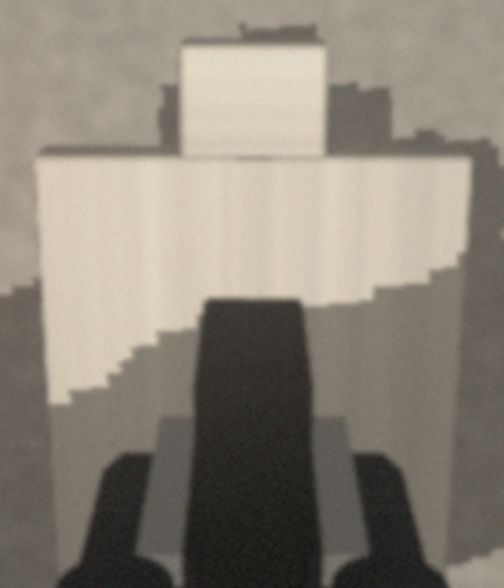

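Run:
```python
from h import *
o=ori(-0.2237); x,y=.598,-.1721
bot.goto([x,y,0.13],o)
bot.move_straight([x,y,0.084],speed=.1); bot.hold(.2)
print('base',bot.read_wrist_force(),bot.read_tool_pos())
save('i1',viewer.grab_frame('wrist'));save('i1s',viewer.grab_frame('side'))
print('stop',bot.move_straight([x,y,0.0735],speed=.02,f_stop=5))
print(bot.read_tool_pos(),bot.read_wrist_force(),bot.read_wrist_torque(),bot.read_clock())
save('i2',viewer.grab_frame('wrist'));save('i2s',viewer.grab_frame('side'))
```

```text
base [-0.2404 -0.2147 -2.754 ] [ 0.5984 -0.1722  0.0847]
stop False
[ 0.598  -0.1721  0.0735] [-0.9144  0.0825 -0.8767] [ 0.0307 -0.0124 -0.0297] 10.7417
```

View pics/i1.png

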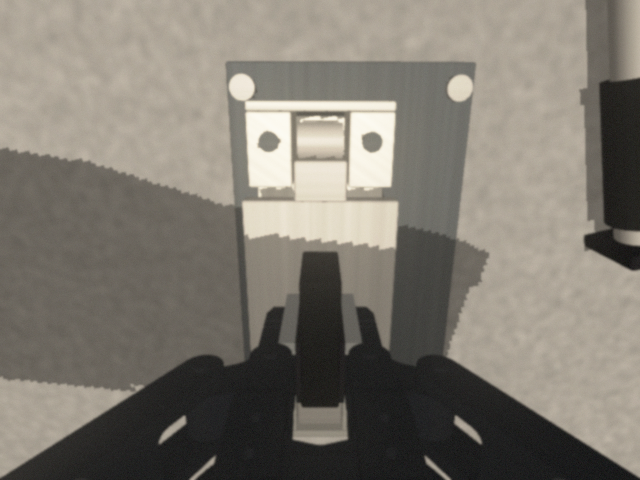

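View pics/i2.png

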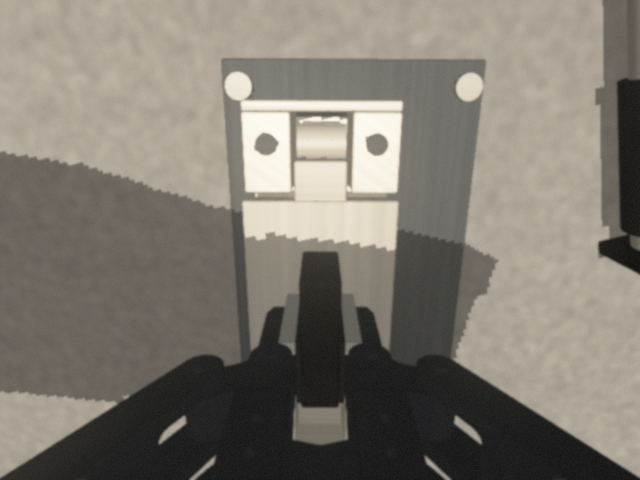

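View pics/i2s.png

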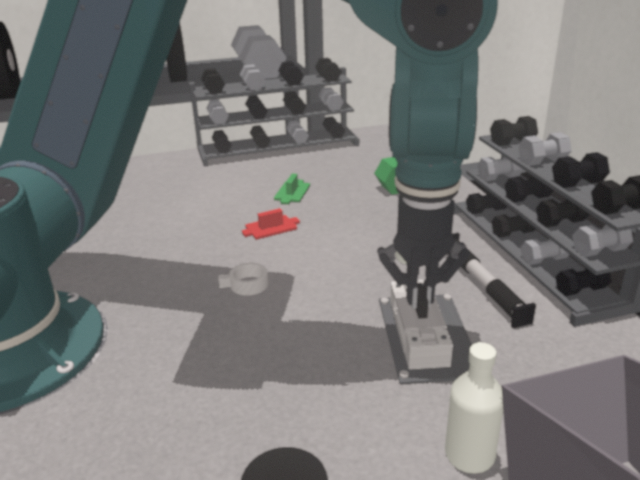

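The ears are in both slots with no contact force: ear columns 295–345 lie inside slot columns 291–351. Now I press in small logged steps.

Run:
```python
from h import *
x,y=.598,-.1721; z=.0735
while z>.0495:
    z-=.001
    s=bot.move_straight([x,y,z],speed=.02,f_stop=22)
    f=bot.read_wrist_force();t=bot.read_wrist_torque();p=bot.read_tool_pos()
    print(round(z,4),p,f,t,round(bot.read_gripper_width(),4),s)
    if s or f[2]>22: break
print(bot.read_clock())
```

```text
0.0725 [ 0.598  -0.1721  0.0725] [ 0.1194 -0.158  -1.1324] [ 0.0456 -0.0295 -0.0524] 0.0118 False
0.0715 [ 0.598  -0.1721  0.0715] [-0.1818 -0.4104 -1.9716] [-0.0054 -0.0053  0.0166] 0.0124 False
0.0705 [ 0.5981 -0.1722  0.0707] [-0.8253 -0.0826  2.4706] [-0.0257  0.0553 -0.0206] 0.0125 False
0.0695 [ 0.5983 -0.1722  0.0698] [-1.2636  0.5076  5.2037] [-0.0813  0.0644  0.0002] 0.0121 False
0.0685 [ 0.5984 -0.1723  0.0689] [ 0.5412 -0.6779  5.3404] [-0.0275 -0.015  -0.0272] 0.0118 False
0.0675 [ 0.5985 -0.1723  0.068 ] [-0.1312  0.2328  7.052 ] [-0.0748 -0.0943  0.0065] 0.0122 False
0.0665 [ 0.5985 -0.1723  0.0669] [ 0.07   -1.1715  4.8769] [-0.0961 -0.233   0.0591] 0.0118 False
0.0655 [ 0.5984 -0.1722  0.0657] [ 2.1033 -1.5249  3.6945] [-0.2108 -0.4573  0.0197] 0.0127 False
0.0645 [ 0.598  -0.1721  0.0643] [ 2.4038 -1.3146  0.6978] [-0.3431 -0.4639 -0.0113] 0.012 False
0.0635 [ 0.5978 -0.1721  0.0633] [ 1.1375 -1.3189  0.3431] [-0.2086 -0.3016  0.0151] 0.0121 False
0.0625 [ 0.5978 -0.1721  0.0623] [ 0.4244 -1.6793  0.8066] [-0.18   -0.1176 -0.0261] 0.0119 False
0.0615 [ 0.5979 -0.172 
[... 546 characters left out ...]
.0121 False
0.0555 [ 0.5979 -0.172   0.0552] [ 1.8317 -1.1943 -5.6045] [-0.2516 -0.3864 -0.0157] 0.0124 False
0.0545 [ 0.5978 -0.172   0.0542] [ 1.0606 -0.5409 -5.9279] [-0.2333 -0.2598 -0.0333] 0.0117 False
0.0535 [ 0.5978 -0.172   0.0532] [-0.2126 -1.1055 -7.3944] [-0.2361 -0.1197  0.0162] 0.0122 False
0.0525 [ 0.5979 -0.172   0.0523] [ 1.1338 -1.0218 -7.6478] [-0.1661 -0.1808  0.0064] 0.012 False
0.0515 [ 0.5979 -0.1721  0.0519] [-2.7152  0.6184  3.0432] [ 0.145   0.7362 -0.006 ] 0.0123 False
0.0505 [ 0.5979 -0.1721  0.0511] [-4.7799  1.304   8.3596] [ 0.3108  1.1196 -0.0529] 0.012 False
0.0495 [ 0.598  -0.1721  0.0504] [-6.3877  1.88   12.7262] [0.3933 1.4311 0.0092] 0.0116 False
16.8417
```

The force profile matches the text: clips met at about 0.0705, pull-down near 0.056, bed contact at about 0.052 (expected 0.0522). Now I relieve the push, release, back off and look.

```bash
python3 - <<'E'
from h import *
import pickle
x,y=.598,-.1721
bot.move_straight([x,y,.0518],speed=.02)
print(bot.read_tool_pos(),bot.read_wrist_force())
bot.gripper_to(0.045)
bot.hold(.2); print(bot.read_tool_pos(),bot.read_wrist_force())
bot.move_straight([x,y,.14],speed=.08)
o=ori(-0.2237); L={}
L['f1']=wcam(); save('f1',viewer.grab_frame('wrist'))
print([(np.round(d['uv'],1),round(d['conf'],2)) for d in viewer.mark_of('wrist','plate_rib')])
bot.goto([.57,-.02,.26],o)
L['f2']=wcam(); save('f2',viewer.grab_frame('wrist'));save('fs',viewer.grab_frame('side'))
for c in ['wrist','side']: print([(np.round(d['uv'],1),round(d['conf'],2)) for d in viewer.mark_of(c,'plate_rib')])
save('fsc',viewer.grab_frame('scene')); print([(np.round(d['uv'],1),round(d['conf'],2)) for d in viewer.mark_of('scene','plate_rib')])
pickle.dump(L,open('L2.pkl','wb')); print(bot.read_clock())
E
python3 - <<'E'
import cv2,numpy as np
a=cv2.imread('pics/fs.png')[260:400,350:500];b=cv2.imread('pics/fsc.png')[190:310,100:250]
cv2.imwrite('pics/fz.png',np.hstack([cv2.resize(a,(400,373),interpolation=3),cv2.resize(b,(400,373),interpolation=3)]))
E
```

```text
[ 0.5981 -0.1721  0.0519] [-1.6743  0.0465  2.0741]
[ 0.598  -0.1721  0.0518] [-0.0471 -0.0385 -0.7857]
[(array([320.8, 247.6]), 0.78)]
[(array([382.8, 343.4]), 0.91)]
[(array([419. , 313.9]), 0.95), (array([294.4, 183.8]), 0.94), (array([270.5, 218.7]), 0.71), (array([416.9, 321.6]), 0.5)]
[(array([482.9, 315.1]), 0.9), (array([175. , 235.8]), 0.7), (array([178.5, 244.3]), 0.37)]
20.175
```

View pics/f1.png

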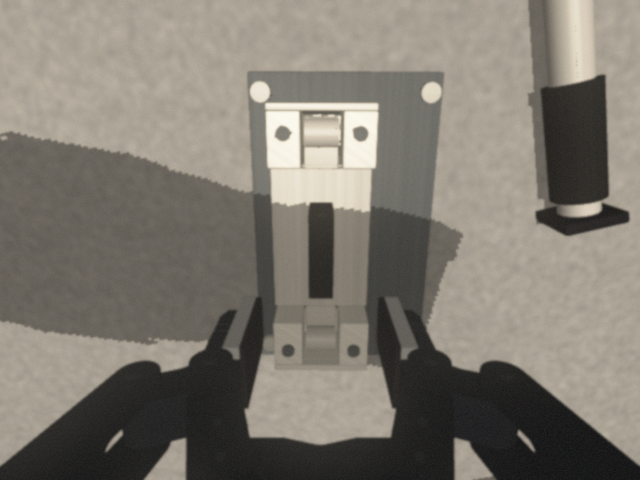

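View pics/f2.png

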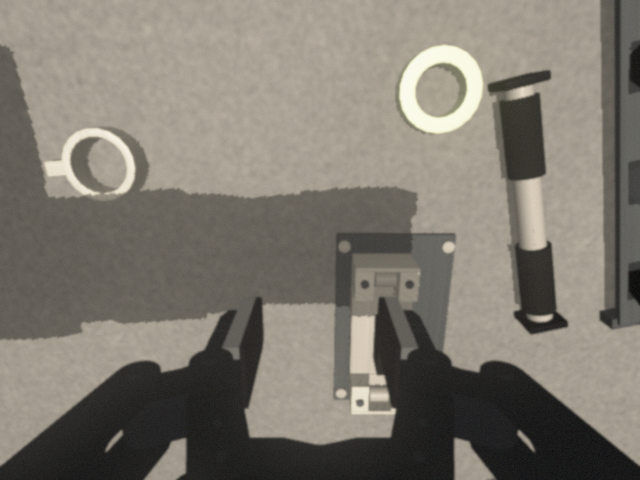

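View pics/fz.png

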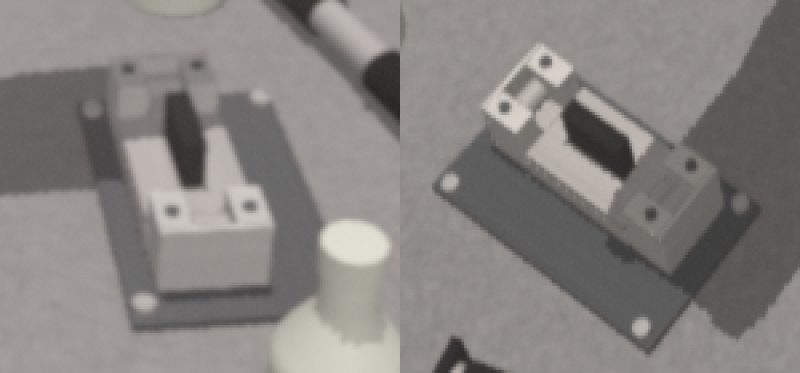

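The rib stands centred between the blocks and the plate appears level with no gap. As a check on each end's height, and to press it home, I'll gently touch both ends of the rib with the closed fingertips.

```bash
python3 - <<'E'
from h import *
o=ori(-0.2237); x,y=.598,-.1721
yv=np.array([np.sin(.2237),np.cos(.2237)])
bot.gripper_to(0.0,effort=40)
bot.goto([x,y,.12],o)
for s in (.018,-.018):
    q=np.array([x,y])+s*yv
    bot.move_straight([*q,.085],speed=.1); bot.hold(.15)
    f0=bot.read_wrist_force()
    r=bot.move_straight([*q,.070],speed=.012,f_stop=9)
    print(s,r,bot.read_tool_pos(),f0,bot.read_wrist_force())
    bot.move_straight([*q,.09],speed=.1)
bot.move_straight([x,y,.14],speed=.1)
L=wcam(); save('k1',viewer.grab_frame('wrist')); save('ks',viewer.grab_frame('side'))
bot.goto([.525,0,.245],o)
save('ksc',viewer.grab_frame('scene'))
print(bot.read_clock())
E
python3 - <<'E'
import cv2,numpy as np
a=cv2.imread('pics/k1.png');b=cv2.imread('pics/ksc.png')
cv2.imwrite('pics/kz.png',np.hstack([cv2.resize(a,(400,300)),cv2.resize(b,(400,300))]))
E
```

```text
0.018 True [ 0.602  -0.1545  0.0746] [ 0.2169 -0.3912 -0.0158] [-3.2731  1.1373 10.2728]
-0.018 True [ 0.594  -0.1897  0.0746] [ 0.0431 -0.7183 -0.6511] [-2.3208  0.6671 10.8918]
26.925
```

View pics/kz.png

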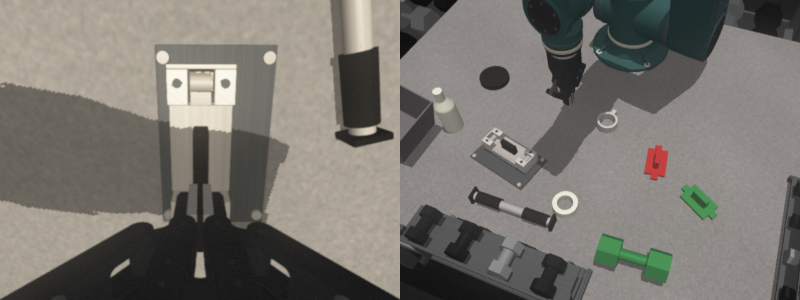

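Both rib ends read the same height: 0.0746 under about 10 N, against 0.076 unloaded less about 1.3 mm of pad give. The plate is home and flat, the arm is clear, and nothing else has moved.

```bash
python3 -c "
from h import *
bot.hand_in()"
```

```text
the job is handed in; nothing more can be done
```

The wear plate is seated in the bracket, released, and the job is handed in at about 27 s of the 64 s allowed.

- **Grasp:** I picked the loose grey plate up by its rib. A wrist picture showed it centred in the jaws to within about 0.5 mm.
- **Finding the carrier:** From two wrist views I put the carrier at about +5.6 mm along its adjustment. The ears entered both slots without touching, so no search by feel was needed.
- **Pressing home:** The clips resisted with roughly 5–10 N and then pulled the plate down. It met the bed at a tool height of about 0.052 m, where 0.0522 m was expected. The highest push was about 15 N.
- **Last checks:** After release, a light 10 N touch on each end of the rib gave the same height of 0.0746 m. That matches a plate sitting flat at home, allowing for the give in the rubber pads. The final pictures show the plate level between the blocks, the other gear unmoved and the arm clear.
- **Small disagreement:** The camera fits read heights about 2 mm low, within the stated calibration, and the contact forces settled the true heights. No check failed.

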